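# Let off the hand-brake lever on the bench

## Robot

A 6-joint arm with a two-finger parallel gripper is mounted at the origin on the work surface. World frame = base frame: x ahead of the robot, y to its left, z up, the work surface at z = 0. Lengths are in m, angles in degrees, forces in N, time in s.
With the tool pointing down it reaches from about 0.35 to 0.8 m from the base axis. Payload 7.3 kg.
Tool frame: the origin (TCP) lies midway between the tips of the shut fingers; the grasp point (between the pads) lies 19 mm behind it (ctrl.grasp_offset is the distance from the TCP to the grasp point, in m); z points along the fingers, y is the direction in which the jaws open and shut (so a half turn about z gives the same grasp; the last joint's range is limited). The gripper opens to 85 mm and grips with 20 to 120 N. Pads are 22 mm wide; open, the fingers measure 114 mm over their backs; the gripper's body (76 mm by 85 mm) begins 54 mm behind the grasp point. The pads swing forward as they close: fully open they stand 13 mm farther back than shut.
Start: joints at [-71.906, 19.595, 87.324, -0, 73.075, -8.365], TCP at [0.234, -0.47, 0.231] pointing down, gripper open.
Joint ranges: [-145.02, 145.02], [-44.19, 115.74], [2.07, 154.8], [-57.11, 237.11], [16.16, 152.29], [-177.93, 177.93]. Speed limits (degrees/s): [147.25, 147.25, 180, 180, 180, 180].

## Interface

Orientations are given as a 3x3 rotation matrix whose columns are the frame's x, y, z axes.
In Python, from station import ctrl gives the robot as it stands.
- The arm moves only by the shell command python3 -m jog 'ROWS' [FORCE]. ROWS is JSON, a list of rows, each an object of numbers: "hand": the closure, from 0 (fully open) to 1 (shut); "x", "y", "z": the shift along the tool's x, y, z in mm; "ax", "ay", "az": the turn, a rotation vector about the tool's x, y, z in degrees. A call has exactly 10 rows; each row is the pose to reach, as a shift and turn from the pose commanded when the call began, along the tool's axes at that moment; what a row does not reach only later rows make up. A row lasts 1/10 s, in which the tool goes at most 50 mm and 8.59 degrees, less where a joint would pass 70% of its speed; a pose out of reach is approached as far as the arm can. A call with a gripper value outside its range is refused whole. The fingers move at their own pace and stop on an object; FORCE is the grip in N (left out, the last holds). Time passes only in rows, so rows that repeat a pose let the fingers close, or fill a call up. It gives the time, the measured TCP pose, the force and the opening at its end, in the units of the state.
- ctrl.get_obs(): the state, without advancing time (a new reading comes with each control period).
- ctrl.read_camera(name): name is "scene" or "top" or "wrist"; returns a dict with "frame" (384x512x3 uint8, blue, green, red), "mtx" (3x3 intrinsics, pixels), "origin" and "attitude" of the camera in the world; the wrist camera has in their place "hand_eye" (4x4, takes a point from camera to tool coordinates, whose origin is the TCP and whose axes are the flange's). Camera axes: x right, y down, z forward; pixel columns grow to the right and rows downward; lengths in m; the calibration is good to about 2 mm. A picture is of the moment at which its call begins: read the wrist's pose just before it. There is no depth.
- ctrl.close_job(): hands the job in, once; it reports no verdict.
The state is a dict: "clock": time; "joint_pos": joint angles; "joint_velocities": joint speeds; "effort": joint torques, N m; "position": TCP position; "orientation": TCP orientation; "force": force on the tool from outside, world axes, zero at the start; "moment": the same for the moment, N m; "width": finger opening in m.
Only numpy, scipy, OpenCV 4.12 (cv2) and the standard library are available. Lean on these libraries where they do the work, as an engineer would, in place of code of your own. Each camera call takes 0.05 s, during which the arm holds its last target.

## Task

The overhauled hand-brake lever that is bolted to the bench is still pulled on, and it has to be fully off before its cable can be hooked up. Press the release trigger on top of the lever down so that the pawl comes off the toothed quadrant and, keeping it pressed, push the lever down past all the teeth to its bottom stop, then let go so that the trigger springs back. Do not force the lever against its teeth, and leave the other things on the bench where they are.

Things in the scene. Friction and masses are not known exactly. Their poses are not given: they have to be found in the camera images.
- brake_base: Hand-brake assembly, bolted down (fixed): steel mounting plate 260 x 130 x 8 mm carrying an upright toothed quadrant plate, 189 mm tall, with the lever astride it. Origin on the bench below the lever's pivot. +x: level, from the pivot towards the hand grip; y: parallel to the pivot; z: up. The plate spans x -110 to 150, y -65 to 65 mm; the hand grip overhangs the bench beyond it.
- lever_pivot (a point): Centre of the lever's pivot bolt, 75 mm above the bench, in the plane in which the lever swings (vertical, through brake_base's x axis); axes as brake_base. The lever is two grey flat bars, then a black rubber grip 29 mm thick, 192 to 312 mm from the pivot.
- brake_lever (a joint): Lever angle in rad: 0 = fully off, on its stop pin (lever then slopes up 0.10 rad from level); positive = pulled up. Starts at about 0.3 to 0.7. Teeth every 0.06 rad from 0.16 up, none below. With the pawl in, it cannot go down (it may sink up to one tooth until the pawl catches) but clicks upwards. Stiff pivot: with the pawl free it stays where left and takes 5 to 9 N at the pad to push down.
- trigger_pad (a point): Point to press: upper face of the release trigger, mid black inlay. The trigger is a bright metal blade 26 mm wide, 4 mm thick, above the whole grip, 168 to 311 mm from the pivot. Along the lever the pad is 270 mm from the pivot, and 45 mm square above the lever's centre line (23 mm when pressed right down). At rest the blade is 0.16 rad steeper than the lever. Axes at rest: x outwards along the lever.
- release (a joint): Angle of trigger and pawl on the lever, rad: 0 = sprung back, pawl nose between the teeth; grows as the trigger is pressed towards the grip; 0.15 = right down. Above 0.07 the nose is clear of the teeth. May read up to 0.07 at the start if the nose rests on a tooth's flank. At the pad about 3 N starts it and 6 N holds it right down; travel there 22 mm. Springs back when let go.
- deep_socket: deep impact socket, a steel cylinder 28 mm wide and 78 mm tall, standing on the bench beside the brake's mounting plate; origin at the centre of its underside. Loose, must be left alone.
- spanner: steel combination spanner, about 205 mm long and 10 mm thick, lying flat on the bench near the lever; origin under its middle. Loose, must be left alone.
- spray_can: aerosol can of brake cleaner, 66 mm wide, 206 mm tall with its cap, standing on the bench; origin at the centre of its underside. Loose, must be left alone.
- oil_filter: white oil filter, 76 mm wide, 86 mm tall, standing on the bench; origin at the centre of its underside. Loose, must be left alone.
- brake_disc: steel brake disc, 250 mm wide and 45 mm tall, lying flat; origin at the centre of its underside. Loose (4.5 kg), must be left alone.
- parts_bowl: round steel parts bowl, 144 mm wide, 34 mm tall, with nuts in it; origin at the centre of its underside. Loose, must be left alone.
- screwdriver: screwdriver with a black handle, 220 mm long, 31 mm tall, lying on the bench; origin under it, where the blade enters the handle is 20 mm along its -x. Loose, must be left alone.

How it is judged (in metres and radians):
On the way, in this order (a step that is already met when the one before it is completed fails the run):
1. the fingertips press the release trigger and the pawl comes clear of the teeth, with the lever still up among them (value of joint release above 0.08 rad and value of joint brake_lever above 0.18 rad and contact force between the fingers and brake_base above 1 N), for 0.1 s.
2. the lever is pushed down past the teeth onto its stop (value of joint brake_lever below 0.04 rad), for 0.1 s.
At the end, for the whole second after the job is handed in: The lever rests on its bottom stop (within 0.05 rad of fully off), past all the teeth, and the trigger has sprung back (within 0.03 rad of its rest), both untouched and still (value of joint brake_lever below 0.05 rad and value of joint release below 0.03 rad and velocity of joint brake_lever between -0.05 and 0.05 rad/s).
It fails at once if the lever is forced: the fingers or the arm press on the brake assembly with more than 60 N (contact force between any of the fingers, the arm and brake_base above 60 N).
It fails at once if the lever is pulled up instead, to over 0.8 rad (value of joint brake_lever above 0.8 rad).
It fails at once if one of the other things on the bench is pushed or lifted by more than 20 mm (distance of any of deep_socket, spanner, spray_can, oil_filter, brake_disc, parts_bowl, screwdriver from where it was at the start of the episode above 0.02 m).
It also fails if it takes over 40 s, if anything falls off the work surface, if the arm or the gripper's body presses on something with over 40 N, if the wrist force passes 120 N, or if a joint passes its speed limit or range.

## Working session

There is one attempt and no reset: what is moved stays moved. The work goes in short steps, Python scripts to look and compute and a shell command to move; the robot and the scene stay as the last step left them, time stands still between calls to the robot, and variables do not carry over. Pictures are saved under pics/ and viewed, and the job is handed in when it is done.

```bash
mkdir -p pics; ls
python3 - <<'E'
from station import ctrl
import cv2,numpy as np
np.set_printoptions(precision=4,suppress=True)
o=ctrl.get_obs();print(o['clock'],o['position'],o['orientation'],o['force'],o['width'])
for n in ['scene','top','wrist']:
    c=ctrl.read_camera(n);cv2.imwrite(f'pics/{n}0.png',c['frame'])
    print(n,{k:np.array(v) for k,v in c.items() if k!='frame'})
E
```

```text
pics
0.0 [ 0.2338 -0.4696  0.2306] [[ 0.8953  0.4456 -0.0005]
 [ 0.4456 -0.8953  0.0015]
 [ 0.0002 -0.0016 -1.    ]] [ 0.0404 -0.3845 -0.2414] 0.08531314817653025
scene {'mtx': array([[494.8258,   0.    , 242.0445],
       [  0.    , 494.8258, 194.2238],
       [  0.    ,   0.    ,   1.    ]]), 'origin': array([1.0625, 1.0252, 0.9174]), 'attitude': array([[-0.8906,  0.253 , -0.3779],
       [ 0.4547,  0.4986, -0.738 ],
       [ 0.0017, -0.8291, -0.5591]])}
top {'mtx': array([[351.532 ,   0.    , 254.4451],
       [  0.    , 351.532 , 188.354 ],
       [  0.    ,   0.    ,   1.    ]]), 'origin': array([0.4267, 0.0168, 1.2787]), 'attitude': array([[ 0.015 , -0.9945,  0.1037],
       [-0.9997, -0.017 , -0.0184],
       [ 0.0201, -0.1033, -0.9944]])}
wrist {'mtx': array([[264.368 ,   0.    , 255.7733],
       [  0.    , 264.368 , 191.633 ],
       [  0.    ,   0.    ,   1.    ]]), 'hand_eye': array([[ 0.    , -0.957 , -0.29  ,  0.0736],
       [ 1.    , -0.0002,  0.0008,  0.0001],
       [-0.0008, -0.29  ,  0.957 , -0.1427],
       [ 0.    ,  0.    ,  0.    ,  1.    ]])}
```

View pics/scene0.png

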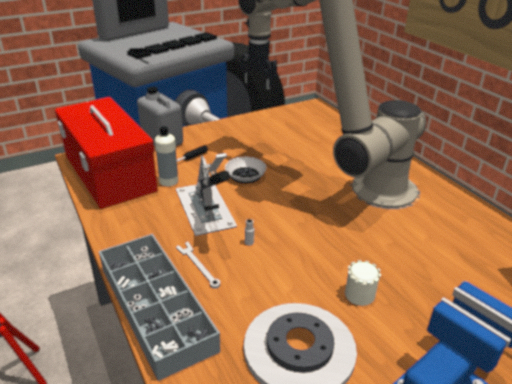

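View pics/top0.png

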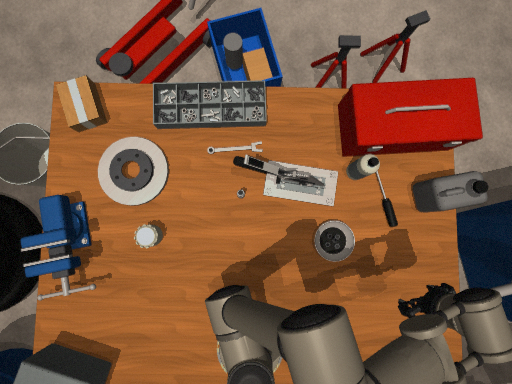

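View pics/wrist0.png

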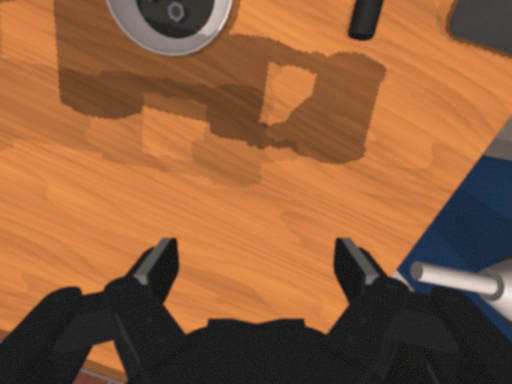

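The top view shows the mounting plate around px (265–337, 162–205), with the grip pointing left (+y) to about (235,160). I'll enlarge this area.

Run:
```python
import cv2
t=cv2.imread('pics/top0.png')[140:215,220:350];cv2.imwrite('pics/topz.png',cv2.resize(t,None,fx=6,fy=6,interpolation=cv2.INTER_CUBIC))
t=cv2.imread('pics/scene0.png')[140:250,160:260];cv2.imwrite('pics/scenez.png',cv2.resize(t,None,fx=5.4,fy=5.4,interpolation=cv2.INTER_CUBIC))
```

```text
(no output)
```

View pics/topz.png

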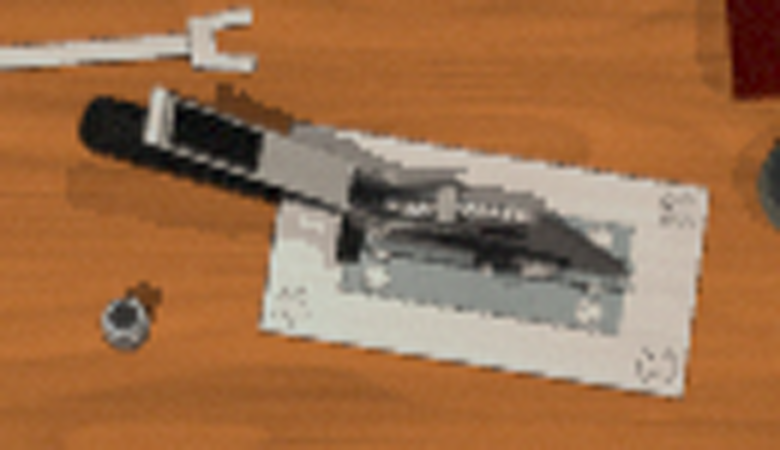

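View pics/scenez.png

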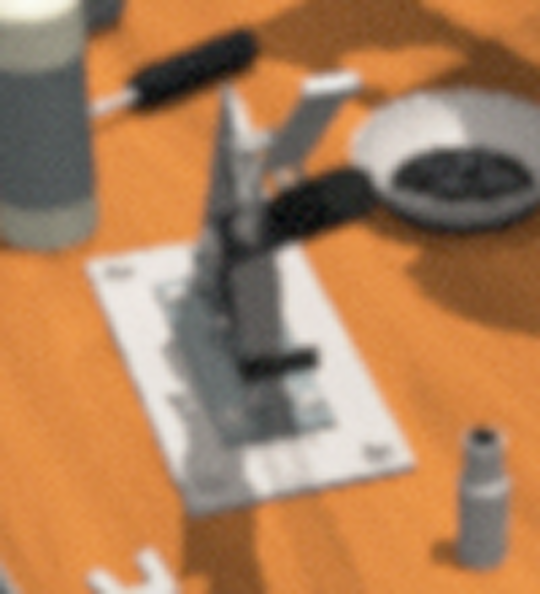

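The plate corners in the zoomed top view are about (708,188), (684,397), (262,330) and (290,127). The inlay centre is near (213,133), and the white end lip of the blade is near (158,117). Next I'll work out the geometry.

```bash
cat > h.py <<'E'
import numpy as np, cv2
from station import ctrl
np.set_printoptions(precision=4,suppress=True)
def ray(c,u,v):
    d=np.linalg.inv(c['mtx'])@[u,v,1]; R=np.array(c['attitude']); return np.array(c['origin']),R@d
def plane(c,u,v,z):
    o,d=ray(c,u,v); return o+d*(z-o[2])/d[2]
def proj(c,p):
    q=np.array(c['attitude']).T@(np.array(p)-c['origin']); q=np.array(c['mtx'])@q; return q[:2]/q[2]
E
python3 - <<'E'
from h import *
T=ctrl.read_camera('top');S=ctrl.read_camera('scene')
tc=[(708,188),(684,397),(262,330),(290,127)]
sc=[(90,265),(300,245),(413,465),(195,513)]
for u,v in tc: print('T',plane(T,u/6+220,v/6+140,.008))
for u,v in sc: print('S',plane(S,u/5.4+160,v/5.4+140,.008))
P=np.array([plane(T,u/6+220,v/6+140,.008)[:2] for u,v in tc])
ctr=P.mean(0); ax=(P[3]-P[0]+P[2]-P[1]);ax/=np.linalg.norm(ax);print('ctr',ctr,'ax',ax,np.degrees(np.arctan2(ax[1],ax[0])),[np.linalg.norm(P[i]-P[i-1]) for i in range(4)])
piv=np.array([*(ctr-0.02*ax),.075]);print('pivot',piv)
X=np.array([*ax,0]);Z=np.array([0,0,1.]);Y=np.cross(Z,X)
for nm,c,pts,f,o in [('T',T,[(158,117),(213,133),(85,125)],6,(220,140)),('S',S,[(332,82)],5.4,(160,140))]:
  for u,v in pts:
    oo,d=ray(c,u/f+o[0],v/f+o[1]); s=-(oo-piv)@Y/(d@Y); p=oo+s*d-piv; print(nm,(u,v),'in plane x,z',p@X,p[2],'r',np.hypot(p@X,p[2]),np.degrees(np.arctan2(p[2],p@X)))
# predict for lever angles
for q in [.3,.4,.5,.6,.7]:
  a=q+.1; L=np.cos(a)*X+np.sin(a)*Z; N=-np.sin(a)*X+np.cos(a)*Z
  f=lambda p,o,k:(proj(*p)-o)*k
  pad=piv+.27*L+.045*N; tip=piv+.311*L+.0515*N; ge=piv+.312*L; gi=piv+.192*L
  print(q,'pad',pad,[ (proj(T,p)-[220,140])*6 for p in (pad,tip,ge)],[ (proj(S,p)-[160,140])*5.4 for p in (pad,tip,ge,gi)])
E
```

```text
T [ 0.6272 -0.3126  0.008 ]
T [ 0.499  -0.2967  0.008 ]
T [ 0.5354 -0.0406  0.008 ]
T [ 0.6602 -0.0562  0.008 ]
S [ 0.6284 -0.3013  0.008 ]
S [ 0.5033 -0.2633  0.008 ]
S [ 0.5405 -0.0303  0.008 ]
S [ 0.6649 -0.0458  0.008 ]
ctr [ 0.5805 -0.1765] ax [0.1344 0.9909] 82.27797337944 [np.float64(0.25849069886197373), np.float64(0.1291324041594464), np.float64(0.25870220535025235), np.float64(0.12574774530662686)]
pivot [ 0.5778 -0.1963  0.075 ]
T (158, 117) in plane x,z 0.22102026814979675 0.23935722717666846 r 0.3257941698906095 47.28090058554693
T (213, 133) in plane x,z 0.194779677456741 0.2198564332646939 r 0.29372772085389703 48.46097284466699
T (85, 125) in plane x,z 0.2571414223839116 0.18883929964591645 r 0.31903290143240937 36.29278426322025
S (332, 82) in plane x,z 0.21876882118403218 0.2193184953308664 r 0.30977475609940575 45.07188976034399
0.3 pad [0.6088 0.0327 0.2216] [array([138.7556, 147.8157]), array([ 68.1043, 129.5944]), array([ 32.2341, 139.7315])] [array([342.8781, 225.199 ]), array([364.6389, 223.9086]), array([379.7691, 330.4086]), array([313.7347, 289.2209])]
0.4 
[... 248 characters left out ...]
 -0.0007  0.2646] [array([206.1839, 143.2047]), array([144.3893, 123.2054]), array([ 85.2298, 129.5441])] [array([320.1822, 115.0207]), array([337.664 ,  93.0122]), array([358.5743, 200.6152]), array([301.5753, 215.934 ])]
0.6 pad [ 0.6016 -0.0204  0.2834] [array([248.1326, 142.7088]), array([192.8471, 122.1615]), array([122.0709, 126.2212])] [array([307.1859,  62.1388]), array([322.1688,  30.3182]), array([345.4425, 135.7168]), array([294.1943, 179.3388])]
0.7 pad [ 0.5987 -0.0419  0.3   ] [array([295.1162, 143.5287]), array([247.7288, 122.7148]), array([165.7552, 124.2742])] [array([293.3746,  11.8339]), array([305.6987, -29.1426]), array([330.9115,  72.296 ]), array([286.0797, 143.4593])]
```

```bash
cat >> h.py <<'E'
from scipy.spatial.transform import Rotation as Ro
piv=np.array([.579,-.193,.075]); az=82.3
def frame(a):
    X=np.array([np.cos(np.radians(az)),np.sin(np.radians(az)),0]);Z=np.array([0,0,1.])
    return np.cos(a)*X+np.sin(a)*Z, -np.sin(a)*X+np.cos(a)*Z, np.cross(Z,X)
def ori(t):
    L,N,Y=frame(t); return np.column_stack([L,-Y,-N])
def rel(p,R,p0=None,R0=None):
    o=ctrl.get_obs(); p0=np.array(o['position']) if p0 is None else p0; R0=np.array(o['orientation']) if R0 is None else R0
    return R0.T@(p-p0)*1e3, np.degrees(Ro.from_matrix(R0.T@R).as_rotvec())
def point(q,h,r=.27):
    L,N,Y=frame(q+.1); return piv+r*L+h*N
E
python3 - <<'E'
from h import *
p=point(.51,.045+.10); R=ori(.55); print(p); print(rel(p,R))
E
```

```text
[ 0.5975 -0.056   0.3485]
(array([ 509.9278, -208.5198, -117.3248]), array([ 15.3112,  28.9288, -54.3863]))
```

```bash
python3 -m jog '[{"hand":1,"x":0,"y":0,"z":-45},{"hand":1,"x":0,"y":0,"z":-90},{"hand":1,"x":0,"y":0,"z":-135},{"hand":1,"x":20,"y":-10,"z":-175},{"hand":1,"x":60,"y":-20,"z":-200,"ax":1,"ay":2,"az":-4},{"hand":1,"x":100,"y":-35,"z":-215,"ax":2.5,"ay":5,"az":-9},{"hand":1,"x":140,"y":-50,"z":-220,"ax":4,"ay":8,"az":-15},{"hand":1,"x":180,"y":-65,"z":-220,"ax":6,"ay":11,"az":-21},{"hand":1,"x":220,"y":-80,"z":-220,"ax":7.5,"ay":14,"az":-27},{"hand":1,"x":260,"y":-100,"z":-220,"ax":9,"ay":17,"az":-33}]' 20
python3 - <<'E'
from h import *
p=point(.51,.045+.10); R=ori(.55); print(rel(p,R),ctrl.get_obs()['joint_pos'])
E
```

```text
(array([ 509.9278, -208.5198, -117.3248]), array([ 15.3112,  28.9288, -54.3863])) [-71.904   19.6157  87.3473   0.0012  73.0763  -8.3656]invalid input
```

```bash
python3 -m jog '[{"hand":1,"x":0,"y":0,"z":-45,"ax":0,"ay":0,"az":0},{"hand":1,"x":0,"y":0,"z":-90,"ax":0,"ay":0,"az":0},{"hand":1,"x":0,"y":0,"z":-135,"ax":0,"ay":0,"az":0},{"hand":1,"x":20,"y":-10,"z":-175,"ax":0,"ay":0,"az":0},{"hand":1,"x":60,"y":-20,"z":-200,"ax":1,"ay":2,"az":-4},{"hand":1,"x":100,"y":-35,"z":-215,"ax":2.5,"ay":5,"az":-9},{"hand":1,"x":140,"y":-50,"z":-220,"ax":4,"ay":8,"az":-15},{"hand":1,"x":180,"y":-65,"z":-220,"ax":6,"ay":11,"az":-21},{"hand":1,"x":220,"y":-80,"z":-220,"ax":7.5,"ay":14,"az":-27},{"hand":1,"x":260,"y":-100,"z":-220,"ax":9,"ay":17,"az":-33}]' 20
python3 - <<'E'
from h import *
p=point(.51,.045+.10); R=ori(.55); print(rel(p,R),ctrl.get_obs()['joint_pos'])
E
```

```text
clock: 1.25
position: [0.4231, -0.2636, 0.4511]
orientation: [[0.483, 0.869, 0.106], [0.815, -0.49, 0.309], [0.321, -0.063, -0.945]]
force: [0.0, -0.4, 0.4]
width: 0.0001
(array([220.371 ,  56.3418, 179.6516]), array([  5.9918,  11.911 , -21.2113])) [-51.0284  16.6714  60.4071  17.4285 112.3938 -15.6723]
```

```bash
python3 -m jog '[{"hand":1,"x":40,"y":8,"z":10,"ax":0.6,"ay":1.2,"az":-2},{"hand":1,"x":80,"y":18,"z":20,"ax":1.2,"ay":2.4,"az":-5},{"hand":1,"x":120,"y":28,"z":35,"ax":2,"ay":4,"az":-8},{"hand":1,"x":155,"y":36,"z":55,"ax":3,"ay":6,"az":-11},{"hand":1,"x":185,"y":44,"z":80,"ax":4,"ay":8,"az":-14},{"hand":1,"x":205,"y":50,"z":110,"ax":5,"ay":10,"az":-17},{"hand":1,"x":215,"y":54,"z":140,"ax":5.5,"ay":11,"az":-20},{"hand":1,"x":220,"y":56,"z":165,"ax":6,"ay":12,"az":-21},{"hand":1,"x":220,"y":56,"z":180,"ax":6,"ay":12,"az":-21},{"hand":1,"x":220,"y":56,"z":180,"ax":6,"ay":12,"az":-21}]'
python3 - <<'E'
from h import *
p=point(.51,.045+.10); R=ori(.55); o=ctrl.get_obs(); print(rel(p,R),o['joint_pos'],o['position'])
for n in ['wrist','top','scene']: cv2.imwrite(f'pics/{n}1.png',ctrl.read_camera(n)['frame'])
E
```

```text
clock: 2.25
position: [0.5962, -0.0571, 0.3451]
orientation: [[0.123, 0.99, 0.067], [0.843, -0.14, 0.519], [0.524, -0.007, -0.852]]
force: [0.8, -0.1, 0.7]
width: -0.0002
(array([ 2.8355,  1.1035, -2.2515]), array([-0.1823, -0.0598, -0.5218])) [-28.0453  27.4491  64.577   29.722   98.9041 -18.0428] [ 0.5962 -0.0571  0.3451]
```

View pics/wrist1.png

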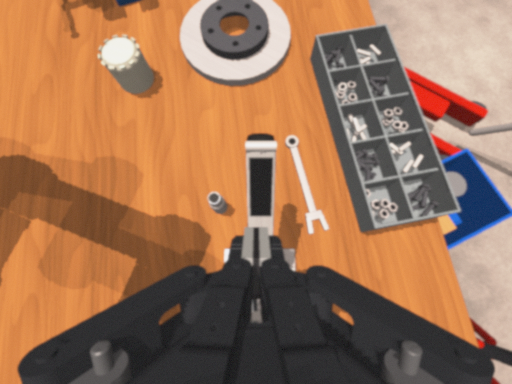

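View pics/scene1.png

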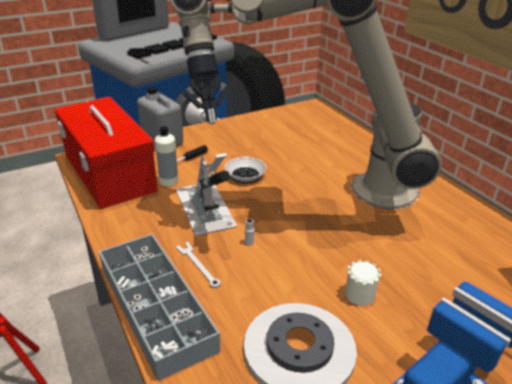

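The wrist view shows the blade. Its black inlay spans about cols 249–273 and rows 157–217, and the white lip is at row 146. I'll compare these with the model's prediction.

Run:
```python
from h import *
o=ctrl.get_obs(); c=ctrl.read_camera('wrist'); H=np.array(c['hand_eye']);R=np.array(o['orientation']);p=np.array(o['position'])
c['attitude']=R@H[:3,:3];c['origin']=R@H[:3,3]+p
f=c['frame'];cv2.imwrite('pics/wz.png',cv2.resize(f[120:250,190:330],None,fx=5,fy=5,interpolation=cv2.INTER_CUBIC))
for q in (.45,.51,.57):
  L,N,Y=frame(q+.1); 
  print(q,'pad',proj(c,piv+.27*L+.045*N),'tip',proj(c,piv+.311*L+.0515*N),'in end',proj(c,piv+.168*L+.0287*N),'gripend',proj(c,piv+.312*L))
L,N,Y=frame(.61);oo,d=ray(c,261,187)
Bx=frame(.61+.16)[0];n=frame(.61+.16)[1];P0=piv+.27*L+.045*N
s=(P0-oo)@n/(d@n);h=oo+s*d-P0;print('hit off along',h@Bx,'lateral Y',h@Y,'dist',s)
```

```text
0.45 pad [255.7462 175.9971] tip [255.4899 135.2171] in end [256.2541 256.8021] gripend [255.3731 130.3163]
0.51 pad [255.8241 183.204 ] tip [255.5689 141.2946] in end [256.3097 262.9666] gripend [255.4121 132.0896]
0.57 pad [255.9172 192.2346] tip [255.668  149.6306] in end [256.3711 269.9027] gripend [255.4637 135.2469]
hit off along -0.004168997600314491 lateral Y -0.004963753678315904 dist 0.25467486752084223
```

View pics/wz.png

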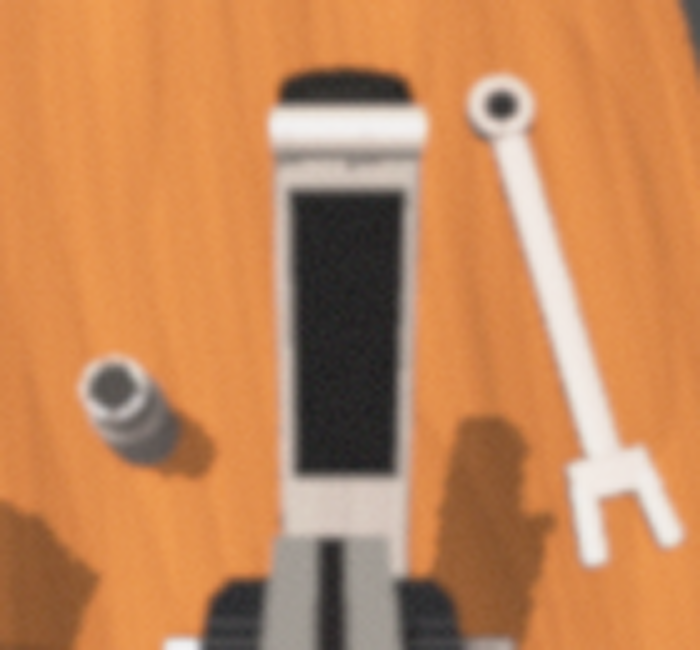

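Against the model, the lever is at q≈0.53 and the blade lies about 4 mm to +x of where I assumed. I'll update both and plan the approach and press.

```bash
sed -i 's/piv=np.array(\[.579,-.193,.075\])/piv=np.array([.583,-.1925,.075])/' h.py
python3 - <<'E'
from h import *
for h in (.062,.050,.045,.036,.026): print(h,*rel(point(.53,h,.266),ori(.58)))
E
```

```text
0.062 [ 2.3074  3.8408 80.0796] [ 0.2181  1.7882 -0.3699]
0.05 [ 3.2807  3.7901 92.04  ] [ 0.2181  1.7882 -0.3699]
0.045 [ 3.6862  3.769  97.0235] [ 0.2181  1.7882 -0.3699]
0.036 [  4.4162   3.731  105.9937] [ 0.2181  1.7882 -0.3699]
0.026 [  5.2272   3.6888 115.9607] [ 0.2181  1.7882 -0.3699]
```

```bash
python3 -m jog '[{"hand":1,"x":0,"y":1,"z":10,"ax":0,"ay":0.2,"az":0},{"hand":1,"x":0.5,"y":2,"z":25,"ax":0,"ay":0.6,"az":-0.1},{"hand":1,"x":1,"y":3,"z":40,"ax":0,"ay":1,"az":-0.2},{"hand":1,"x":1.5,"y":3.8,"z":55,"ax":0.1,"ay":1.4,"az":-0.3},{"hand":1,"x":2,"y":3.8,"z":65,"ax":0.2,"ay":1.8,"az":-0.4},{"hand":1,"x":2.3,"y":3.8,"z":73,"ax":0.2,"ay":1.8,"az":-0.4},{"hand":1,"x":2.5,"y":3.8,"z":79,"ax":0.2,"ay":1.8,"az":-0.4},{"hand":1,"x":2.6,"y":3.8,"z":82,"ax":0.2,"ay":1.8,"az":-0.4},{"hand":1,"x":2.6,"y":3.8,"z":82,"ax":0.2,"ay":1.8,"az":-0.4},{"hand":1,"x":2.6,"y":3.8,"z":82,"ax":0.2,"ay":1.8,"az":-0.4}]'
python3 - <<'E'
from h import *
c=ctrl.read_camera('wrist')['frame']; cv2.imwrite('pics/wrist2.png',c)
s=ctrl.read_camera('scene')['frame'][90:250,150:290]; cv2.imwrite('pics/scene2.png',cv2.resize(s,None,fx=3.7,fy=3.7,interpolation=cv2.INTER_CUBIC))
for h in (.045,.036,.026): print(h,*rel(point(.53,h,.266),ori(.58)))
E
```

```text
clock: 3.45
position: [0.6068, -0.014, 0.2795]
orientation: [[0.112, 0.991, 0.073], [0.829, -0.133, 0.544], [0.549, -0.001, -0.836]]
force: [0.5, -1.0, -1.3]
width: 0.0003
0.045 [ 0.7851  0.2998 14.1983] [-0.0498 -0.0416  0.001 ]
0.036 [ 1.2284  0.3076 23.1874] [-0.0498 -0.0416  0.001 ]
0.026 [ 1.721   0.3163 33.1753] [-0.0498 -0.0416  0.001 ]
```

View pics/wrist2.png

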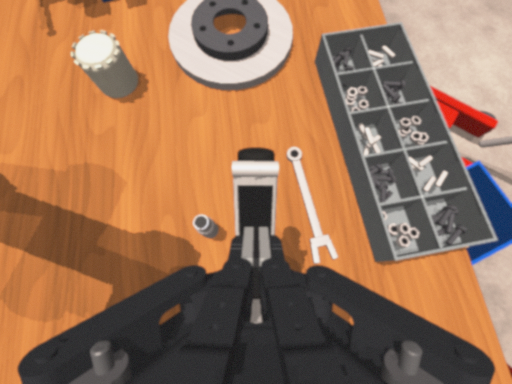

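View pics/scene2.png

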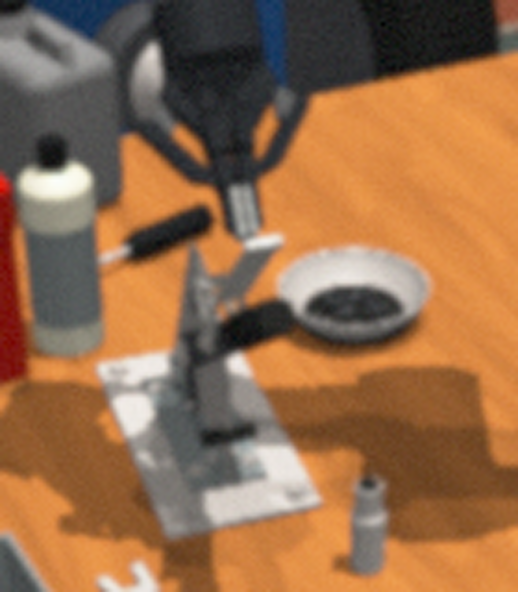

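The shut fingertips are centred on the blade (cols 257 and 256), about 12 mm above the inlay. I'll press gradually and watch the force.

```bash
python3 -m jog '[{"hand":1,"x":0,"y":0,"z":4,"ax":0,"ay":0,"az":0},{"hand":1,"x":0,"y":0,"z":8,"ax":0,"ay":0,"az":0},{"hand":1,"x":0,"y":0,"z":11,"ax":0,"ay":0,"az":0},{"hand":1,"x":0,"y":0,"z":13,"ax":0,"ay":0,"az":0},{"hand":1,"x":0,"y":0,"z":15,"ax":0,"ay":0,"az":0},{"hand":1,"x":0.5,"y":0,"z":17,"ax":0,"ay":0,"az":0},{"hand":1,"x":0.5,"y":0,"z":19,"ax":0,"ay":0,"az":0},{"hand":1,"x":1,"y":0,"z":21,"ax":0,"ay":0,"az":0},{"hand":1,"x":1,"y":0,"z":23,"ax":0,"ay":0,"az":0},{"hand":1,"x":1,"y":0,"z":23,"ax":0,"ay":0,"az":0}]'
python3 - <<'E'
from h import *
c=ctrl.read_camera('wrist')['frame']; cv2.imwrite('pics/wrist3.png',cv2.resize(c[120:270,190:330],None,fx=4,fy=4))
o=ctrl.get_obs();print(np.array(o['orientation']).T@o['force'])
for h in (.036,.026): print(h,*rel(point(.53,h,.266),ori(.58)))
E
```

```text
clock: 4.55
position: [0.6088, -0.0003, 0.2607]
orientation: [[0.112, 0.991, 0.073], [0.828, -0.133, 0.544], [0.549, -0.001, -0.836]]
force: [0.5, -0.7, 4.5]
width: -0.0
[ 2.4194 -0.1161 -4.7491]
0.036 [-0.1144  0.2482 -0.0891] [-0.0437 -0.0733  0.0154]
0.026 [0.3727 0.256  9.8991] [-0.0437 -0.0733  0.0154]
```

View pics/wrist3.png

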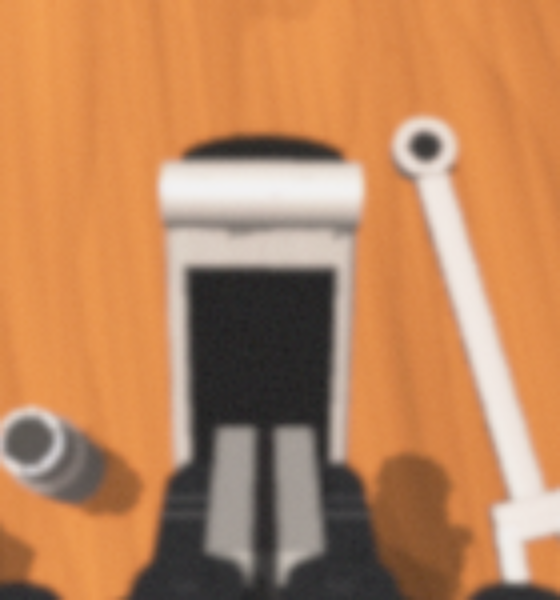

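Contact is at about 4.7 N, with the tips on the inlay. I'll press on to nearly full travel and hold.

```bash
python3 -m jog '[{"hand":1,"x":0,"y":0,"z":2,"ax":0,"ay":0,"az":0},{"hand":1,"x":0,"y":0,"z":4,"ax":0,"ay":0,"az":0},{"hand":1,"x":0,"y":0,"z":6,"ax":0,"ay":0,"az":0},{"hand":1,"x":0,"y":0,"z":7,"ax":0,"ay":0,"az":0},{"hand":1,"x":0,"y":0,"z":8,"ax":0,"ay":0,"az":0},{"hand":1,"x":0,"y":0,"z":9,"ax":0,"ay":0,"az":0},{"hand":1,"x":0,"y":0,"z":10,"ax":0,"ay":0,"az":0},{"hand":1,"x":0,"y":0,"z":11,"ax":0,"ay":0,"az":0},{"hand":1,"x":0,"y":0,"z":11,"ax":0,"ay":0,"az":0},{"hand":1,"x":0,"y":0,"z":11,"ax":0,"ay":0,"az":0}]'
python3 - <<'E'
from h import *
c=ctrl.read_camera('wrist')['frame']; cv2.imwrite('pics/wrist4.png',cv2.resize(c[120:270,190:330],None,fx=4,fy=4))
s=ctrl.read_camera('scene')['frame'][90:250,150:290]; cv2.imwrite('pics/scene4.png',cv2.resize(s,None,fx=3.7,fy=3.7,interpolation=cv2.INTER_CUBIC))
o=ctrl.get_obs();print(np.array(o['orientation']).T@o['force'])
for h in (.036,.026,.023): print(h,*rel(point(.53,h,.266),ori(.58)))
E
```

```text
clock: 5.6
position: [0.6097, 0.0057, 0.2521]
orientation: [[0.111, 0.991, 0.074], [0.828, -0.133, 0.545], [0.549, 0.0, -0.836]]
force: [-0.1, -0.5, 7.0]
width: -0.0001
[ 3.8449 -0.5646 -6.2957]
0.036 [ -0.4853   0.0665 -10.6589] [ 0.0023 -0.0941  0.0435]
0.026 [-0.002   0.0665 -0.6706] [ 0.0023 -0.0941  0.0435]
0.023 [0.1431 0.0665 2.3259] [ 0.0023 -0.0941  0.0435]
```

View pics/wrist4.png

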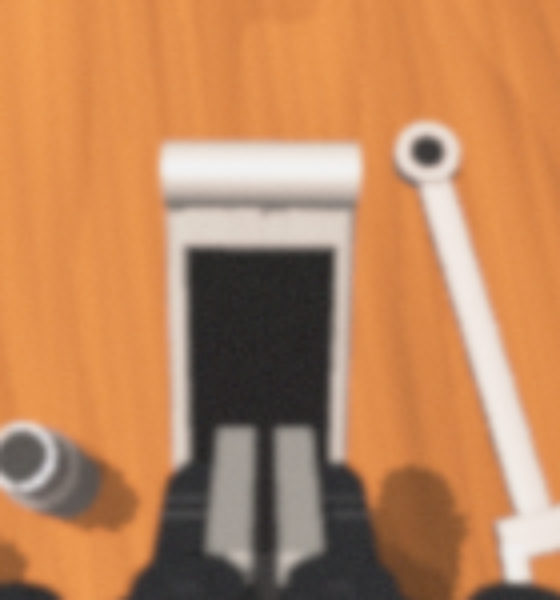

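View pics/scene4.png

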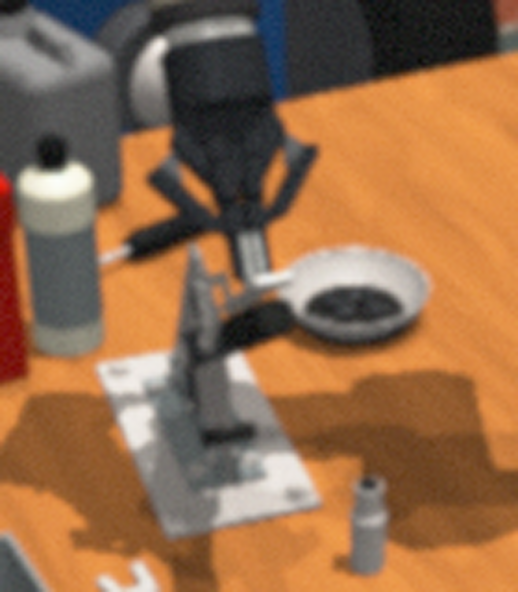

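Now at about 6.3 N. The blade has tilted down nearly parallel to the grip, and the lever has not moved. I'll work out the swing waypoints.

Run:
```python
from h import *
for q in np.arange(.53,.22,-.03): print(round(q,2),*rel(point(q,.0215,.266),ori(q+.07)))
```

```text
0.53 [0.2156 0.0665 3.8241] [0.0019 1.0518 0.0435]
0.5 [ 1.1263  0.0668 11.7779] [ 0.0025 -0.6671  0.0434]
0.47 [ 1.7981  0.067  19.7554] [ 0.0032 -2.386   0.0434]
0.44 [ 2.2302  0.067  27.7494] [ 0.0038 -4.1048  0.0434]
0.41 [ 2.4224  0.0669 35.7528] [ 0.0045 -5.8237  0.0433]
0.38 [ 2.3745  0.0665 43.7584] [ 0.0051 -7.5426  0.0432]
0.35 [ 2.0864  0.066  51.759 ] [ 0.0058 -9.2615  0.0432]
0.32 [ 1.5585  0.0653 59.7473] [  0.0064 -10.9803   0.0431]
0.29 [ 0.7912  0.0644 67.7161] [  0.0071 -12.6992   0.043 ]
0.26 [-0.2148  0.0633 75.6584] [  0.0077 -14.4181   0.0429]
0.23 [-1.4586  0.062  83.5669] [  0.0084 -16.137    0.0429]
```

```bash
python3 -m jog '[{"hand":1,"x":0,"y":0,"z":2,"ax":0,"ay":0,"az":0},{"hand":1,"x":0.2,"y":0,"z":4,"ax":0,"ay":0,"az":0},{"hand":1,"x":0.5,"y":0,"z":7,"ax":0,"ay":0,"az":0},{"hand":1,"x":1,"y":0,"z":11,"ax":0,"ay":-0.6,"az":0},{"hand":1,"x":1.4,"y":0,"z":15,"ax":0,"ay":-1.5,"az":0},{"hand":1,"x":1.8,"y":0,"z":20,"ax":0,"ay":-2.4,"az":0},{"hand":1,"x":2,"y":0,"z":24,"ax":0,"ay":-3.3,"az":0},{"hand":1,"x":2.2,"y":0,"z":28,"ax":0,"ay":-4.1,"az":0},{"hand":1,"x":2.3,"y":0,"z":32,"ax":0,"ay":-5,"az":0},{"hand":1,"x":2.4,"y":0,"z":36,"ax":0,"ay":-5.8,"az":0}]'
python3 - <<'E'
from h import *
s=ctrl.read_camera('scene')['frame'][90:250,150:290]; cv2.imwrite('pics/scene5.png',cv2.resize(s,None,fx=3.7,fy=3.7,interpolation=cv2.INTER_CUBIC))
o=ctrl.get_obs();print(np.array(o['orientation']).T@o['force'])
for q in np.arange(.41,.12,-.03): print(round(q,2),*rel(point(q,.0215,.266),ori(q+.07)))
E
```

```text
clock: 6.7
position: [0.6128, 0.0271, 0.2234]
orientation: [[0.118, 0.991, 0.063], [0.879, -0.134, 0.457], [0.461, 0.001, -0.887]]
force: [-0.9, -0.6, 8.1]
width: -0.0004
[ 1.7618  1.4157 -6.3039]
0.41 [ 0.0526 -0.051  -0.7857] [0.0276 0.0909 0.0574]
0.38 [ 0.8299 -0.054   7.1822] [ 0.0284 -1.628   0.0569]
0.35 [ 1.3678 -0.0573 15.1698] [ 0.0293 -3.3469  0.0565]
0.32 [ 1.6658 -0.0609 23.17  ] [ 0.0302 -5.0658  0.0561]
0.29 [ 1.7238 -0.0647 31.1755] [ 0.031  -6.7846  0.0556]
0.26 [ 1.5415 -0.0688 39.1791] [ 0.0318 -8.5035  0.0552]
0.23 [ 1.1193 -0.073  47.1737] [  0.0327 -10.2224   0.0547]
0.2 [ 0.4575 -0.0775 55.152 ] [  0.0335 -11.9412   0.0543]
0.17 [-0.4433 -0.0823 63.1069] [  0.0343 -13.6601   0.0538]
0.14 [-1.5823 -0.0872 71.0312] [  0.0352 -15.379    0.0533]
```

View pics/scene5.png

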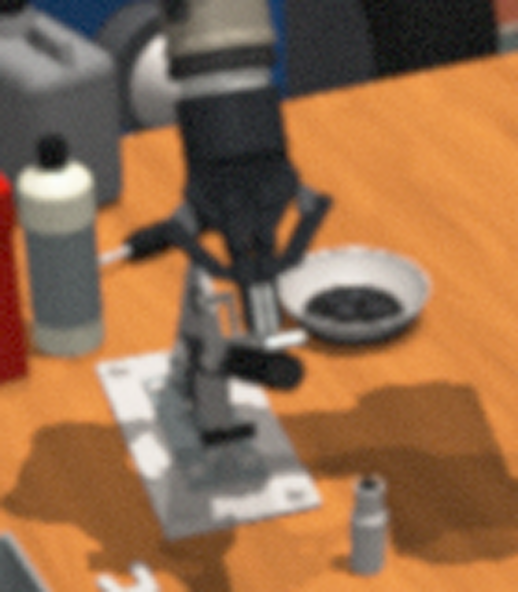

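The lever is going down smoothly at 6–8 N with the trigger held pressed, so I'll continue.

```bash
python3 -m jog '[{"hand":1,"x":0.3,"y":0,"z":4,"ax":0,"ay":-0.7,"az":0},{"hand":1,"x":0.8,"y":0,"z":9,"ax":0,"ay":-1.8,"az":0},{"hand":1,"x":1.2,"y":0,"z":14,"ax":0,"ay":-2.9,"az":0},{"hand":1,"x":1.5,"y":0,"z":19,"ax":0,"ay":-4,"az":0},{"hand":1,"x":1.6,"y":0,"z":24,"ax":0,"ay":-5,"az":0},{"hand":1,"x":1.7,"y":0,"z":29,"ax":0,"ay":-6.2,"az":0},{"hand":1,"x":1.6,"y":0,"z":34,"ax":0,"ay":-7.3,"az":0},{"hand":1,"x":1.5,"y":0,"z":39,"ax":0,"ay":-8.4,"az":0},{"hand":1,"x":1.3,"y":0,"z":44,"ax":0,"ay":-9.5,"az":0},{"hand":1,"x":1,"y":0,"z":49,"ax":0,"ay":-10.6,"az":0}]'
python3 - <<'E'
from h import *
o=ctrl.get_obs();print(np.array(o['orientation']).T@o['force'])
for q in np.arange(.23,-.07,-.03): print(round(q,2),*rel(point(q,.0215,.266),ori(q+.07)))
E
```

```text
clock: 7.75
position: [0.6161, 0.0501, 0.1802]
orientation: [[0.128, 0.991, 0.04], [0.949, -0.134, 0.287], [0.289, 0.001, -0.957]]
force: [0.6, -1.5, 5.9]
width: 0.0001
[ 0.3195  0.7832 -6.0492]
0.23 [ 0.2244 -0.2724 -1.3711] [0.0741 0.3624 0.0415]
0.2 [ 1.0393 -0.2822  6.593 ] [ 0.0748 -1.3565  0.0404]
0.17 [ 1.6151 -0.2921 14.578 ] [ 0.0754 -3.0754  0.0392]
0.14 [ 1.951  -0.3022 22.5766] [ 0.076  -4.7942  0.0381]
0.11 [ 2.0469 -0.3125 30.5818] [ 0.0765 -6.5131  0.037 ]
0.08 [ 1.9026 -0.323  38.5862] [ 0.0771 -8.232   0.0358]
0.05 [ 1.5183 -0.3336 46.5827] [ 0.0777 -9.9509  0.0347]
0.02 [ 0.8943 -0.3444 54.5641] [  0.0782 -11.6697   0.0335]
-0.01 [ 0.0312 -0.3554 62.5231] [  0.0788 -13.3886   0.0324]
-0.04 [-1.0703 -0.3665 70.4527] [  0.0793 -15.1075   0.0312]
-0.07 [-2.4091 -0.3776 78.3457] [  0.0798 -16.8264   0.03  ]
```

```bash
python3 -m jog '[{"hand":1,"x":0.5,"y":0,"z":4,"ax":0,"ay":-1,"az":0},{"hand":1,"x":1.2,"y":0,"z":9,"ax":0,"ay":-2,"az":0},{"hand":1,"x":1.5,"y":0,"z":14,"ax":0,"ay":-3,"az":0},{"hand":1,"x":1.8,"y":-0.2,"z":19,"ax":0,"ay":-4,"az":0},{"hand":1,"x":1.9,"y":-0.2,"z":24,"ax":0,"ay":-5.1,"az":0},{"hand":1,"x":2,"y":-0.3,"z":29,"ax":0,"ay":-6.2,"az":0},{"hand":1,"x":2,"y":-0.3,"z":34,"ax":0,"ay":-7.2,"az":0},{"hand":1,"x":1.9,"y":-0.3,"z":38,"ax":0,"ay":-8,"az":0},{"hand":1,"x":1.8,"y":-0.3,"z":42,"ax":0,"ay":-9,"az":0},{"hand":1,"x":1.6,"y":-0.3,"z":45,"ax":0,"ay":-9.5,"az":0}]'
python3 - <<'E'
from h import *
o=ctrl.get_obs();print(np.array(o['orientation']).T@o['force'])
s=ctrl.read_camera('scene')['frame'][90:250,150:290]; cv2.imwrite('pics/scene6.png',cv2.resize(s,None,fx=3.7,fy=3.7,interpolation=cv2.INTER_CUBIC))
for q in np.arange(.05,-.05,-.03): print(round(q,2),*rel(point(q,.0215,.266),ori(q+.07)))
E
```

```text
clock: 8.75
position: [0.618, 0.0642, 0.1374]
orientation: [[0.132, 0.991, 0.019], [0.983, -0.133, 0.125], [0.127, 0.002, -0.992]]
force: [1.2, -4.9, 5.9]
width: -0.0001
[-3.9555  1.8362 -6.4487]
0.05 [ 0.4764 -0.1284  1.026 ] [ 0.0882 -0.3939  0.0652]
0.02 [ 1.1862 -0.1398  9.0002] [ 0.0892 -2.1127  0.0638]
-0.01 [ 1.6565 -0.1516 16.9921] [ 0.0901 -3.8316  0.0625]
-0.04 [ 1.8869 -0.1636 24.9945] [ 0.0911 -5.5505  0.0612]
```

View pics/scene6.png

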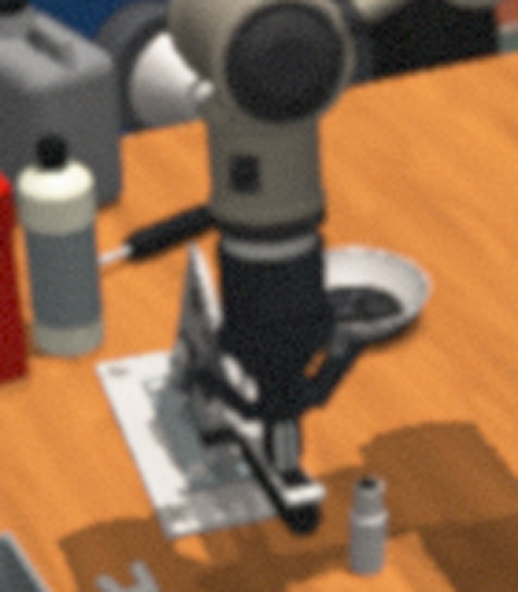

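Lever is at about 0.05 rad. I'll ease it onto the stop with small steps.

```bash
python3 -m jog '[{"hand":1,"x":0.2,"y":0,"z":2,"ax":0,"ay":-0.4,"az":0},{"hand":1,"x":0.4,"y":0,"z":4,"ax":0,"ay":-0.8,"az":0},{"hand":1,"x":0.6,"y":0,"z":6,"ax":0,"ay":-1.2,"az":0},{"hand":1,"x":0.8,"y":0,"z":7.5,"ax":0,"ay":-1.6,"az":0},{"hand":1,"x":1,"y":0,"z":9,"ax":0,"ay":-2,"az":0},{"hand":1,"x":1.1,"y":0,"z":10,"ax":0,"ay":-2,"az":0},{"hand":1,"x":1.2,"y":0,"z":11,"ax":0,"ay":-2,"az":0},{"hand":1,"x":1.2,"y":0,"z":12,"ax":0,"ay":-2,"az":0},{"hand":1,"x":1.2,"y":0,"z":12,"ax":0,"ay":-2,"az":0},{"hand":1,"x":1.2,"y":0,"z":12,"ax":0,"ay":-2,"az":0}]'
python3 - <<'E'
from h import *
o=ctrl.get_obs();print(np.array(o['orientation']).T@o['force'])
for q in np.arange(.02,-.05,-.03): print(round(q,2),*rel(point(q,.0215,.266),ori(q+.07)))
E
```

```text
clock: 9.8
position: [0.6182, 0.0668, 0.1257]
orientation: [[0.133, 0.991, 0.014], [0.987, -0.134, 0.092], [0.093, 0.002, -0.996]]
force: [2.5, -3.3, 4.1]
width: 0.0002
[-2.5695  2.9602 -4.3735]
0.02 [ 0.0945 -0.1438 -2.4846] [ 0.0849 -0.1914  0.0295]
-0.01 [ 0.8325 -0.1552  5.487 ] [ 0.0854 -1.9103  0.0282]
-0.04 [ 1.331  -0.1668 13.4772] [ 0.0858 -3.6291  0.0269]
```

Not on the stop yet: the force is still low, about 4–6 N.

```bash
python3 -m jog '[{"hand":1,"x":0.1,"y":0,"z":1,"ax":0,"ay":0,"az":0},{"hand":1,"x":0.2,"y":0,"z":2,"ax":0,"ay":-0.4,"az":0},{"hand":1,"x":0.3,"y":0,"z":2.5,"ax":0,"ay":-0.4,"az":0},{"hand":1,"x":0.4,"y":0,"z":3,"ax":0,"ay":-0.6,"az":0},{"hand":1,"x":0.5,"y":0,"z":3.5,"ax":0,"ay":-0.8,"az":0},{"hand":1,"x":0.5,"y":0,"z":4,"ax":0,"ay":-0.8,"az":0},{"hand":1,"x":0.5,"y":0,"z":4.5,"ax":0,"ay":-0.8,"az":0},{"hand":1,"x":0.5,"y":0,"z":5,"ax":0,"ay":-0.8,"az":0},{"hand":1,"x":0.5,"y":0,"z":5,"ax":0,"ay":-0.8,"az":0},{"hand":1,"x":0.5,"y":0,"z":5,"ax":0,"ay":-0.8,"az":0}]'
python3 - <<'E'
from h import *
o=ctrl.get_obs();print(np.array(o['orientation']).T@o['force'])
for q in np.arange(.02,-.05,-.03): print(round(q,2),*rel(point(q,.0215,.266),ori(q+.07)))
s=ctrl.read_camera('scene')['frame'][90:250,150:290]; cv2.imwrite('pics/scene7.png',cv2.resize(s,None,fx=3.7,fy=3.7,interpolation=cv2.INTER_CUBIC))
E
```

```text
clock: 10.8
position: [0.6185, 0.0672, 0.1235]
orientation: [[0.133, 0.991, 0.014], [0.988, -0.133, 0.078], [0.079, 0.004, -0.997]]
force: [-3.0, -7.3, 20.6]
width: -0.0002
[ -5.9944  -1.9237 -21.1434]
0.02 [-0.2737 -0.3735 -4.7617] [0.201  0.6404 0.055 ]
-0.01 [ 0.5799 -0.4006  3.1984] [ 0.2018 -1.0785  0.052 ]
-0.04 [ 1.1944 -0.4281 11.1804] [ 0.2026 -2.7974  0.049 ]
```

View pics/scene7.png

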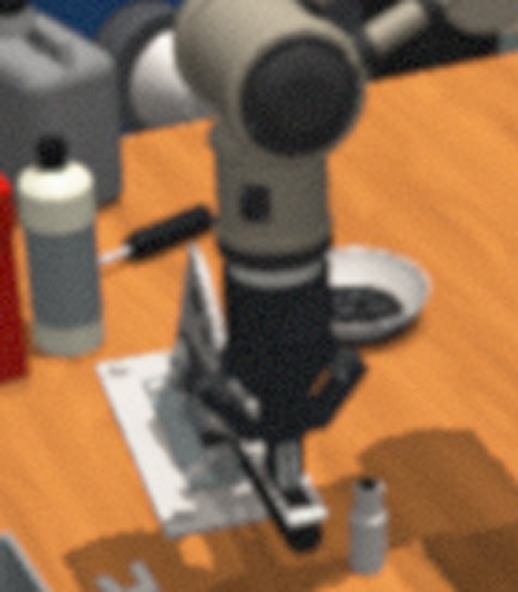

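The force jumped to 21 N at the pose predicted for q≈0, so the lever is on its stop. I'll back off along the tool axis.

```bash
python3 -m jog '[{"hand":1,"x":0,"y":0,"z":-3,"ax":0,"ay":0,"az":0},{"hand":1,"x":0,"y":0,"z":-6,"ax":0,"ay":0,"az":0},{"hand":1,"x":0,"y":0,"z":-10,"ax":0,"ay":0,"az":0},{"hand":1,"x":0,"y":0,"z":-15,"ax":0,"ay":0,"az":0},{"hand":1,"x":0,"y":0,"z":-22,"ax":0,"ay":0,"az":0},{"hand":1,"x":0,"y":0,"z":-35,"ax":0,"ay":0,"az":0},{"hand":1,"x":0,"y":0,"z":-55,"ax":0,"ay":0,"az":0},{"hand":1,"x":0,"y":0,"z":-80,"ax":0,"ay":0,"az":0},{"hand":1,"x":0,"y":0,"z":-110,"ax":0,"ay":0,"az":0},{"hand":1,"x":0,"y":0,"z":-140,"ax":0,"ay":0,"az":0}]'
python3 -m jog '[{"hand":1,"x":0,"y":0,"z":-30,"ax":0,"ay":0,"az":0},{"hand":1,"x":0,"y":0,"z":-60,"ax":0,"ay":0,"az":0},{"hand":1,"x":0,"y":0,"z":-80,"ax":0,"ay":0,"az":0},{"hand":1,"x":0,"y":0,"z":-90,"ax":0,"ay":0,"az":0},{"hand":1,"x":0,"y":0,"z":-90,"ax":0,"ay":0,"az":0},{"hand":1,"x":0,"y":0,"z":-90,"ax":0,"ay":0,"az":0},{"hand":1,"x":0,"y":0,"z":-90,"ax":0,"ay":0,"az":0},{"hand":1,"x":0,"y":0,"z":-90,"ax":0,"ay":0,"az":0},{"hand":1,"x":0,"y":0,"z":-90,"ax":0,"ay":0,"az":0},{"hand":1,"x":0,"y":0,"z":-90,"ax":0,"ay":0,"az":0}]'
python3 - <<'E'
from h import *
o=ctrl.get_obs();c=ctrl.read_camera('wrist'); H=np.array(c['hand_eye']);R=np.array(o['orientation']);p=np.array(o['position'])
c['attitude']=R@H[:3,:3];c['origin']=R@H[:3,3]+p
cv2.imwrite('pics/wrist8.png',c['frame'])
S=ctrl.read_camera('scene');s=S['frame'][90:250,150:290]; cv2.imwrite('pics/scene8.png',cv2.resize(s,None,fx=3.7,fy=3.7,interpolation=cv2.INTER_CUBIC))
for q in (0,.03,.06,.12):
  for rl in (0,.15):
    L,N,Y=frame(q+.1); h=.045-.022*rl/.15; tl=.311*L+(h+.041*np.tan(.16-rl))*N
    print(q,rl,'W pad',proj(c,piv+.27*L+h*N),'tip',proj(c,piv+tl),'S tip',(proj(S,piv+tl)-[150,90])*3.7,'gripend',(proj(S,piv+.312*L)-[150,90])*3.7)
E
```

```text
clock: 11.85
position: [0.6151, 0.0582, 0.2609]
orientation: [[0.132, 0.991, 0.007], [0.988, -0.132, 0.081], [0.081, -0.004, -0.997]]
force: [-0.4, 0.8, -0.5]
width: 0.0002
clock: 12.85
position: [0.615, 0.0503, 0.3491]
orientation: [[0.133, 0.991, 0.008], [0.988, -0.133, 0.08], [0.08, -0.002, -0.997]]
force: [0.9, -0.3, -0.6]
width: 0.0002
0 0 W pad [256.7603 166.8627] tip [256.8275 136.0879] S tip [301.2818 475.7206] gripend [304.772  538.9485]
0 0.15 W pad [256.7345 163.4198] tip [256.7882 133.8095] S tip [302.9608 510.174 ] gripend [304.772  538.9485]
0.03 0 W pad [256.7685 169.3372] tip [256.8393 138.3193] S tip [299.9577 463.0229] gripend [304.1671 527.6882]
0.03 0.15 W pad [256.7426 165.217 ] tip [256.7993 135.1695] S tip [302.0327 498.276 ] gripend [304.1671 527.6882]
0.06 0 W pad [256.7766 172.0933] tip [256.8512 140.8978] S tip [298.5051 450.1417] gripend [303.4331 516.1603]
0.06 0.15 W pad [256.7506 167.2598] tip [256.8106 136.8142] S tip [300.9757 486.1479] gripend [303.4331 516.1603]
0.12 0 W pad [256.7927 178.5005] tip [256.8751 147.1836] S tip [295.2197 423.9029] gripend [301.5775 492.3596]
0.12 0.15 W pad [256.7667 172.1292] tip [256.8334 141.0321] S tip [298.4773 461.2663] gripend [301.5775 492.3596]
```

View pics/scene8.png

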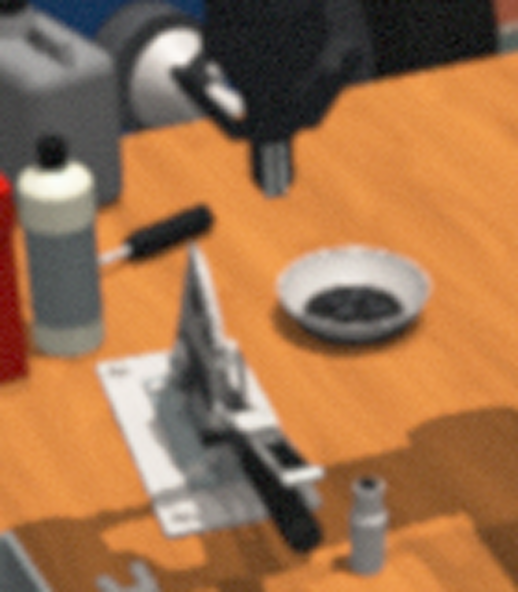

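View pics/wrist8.png

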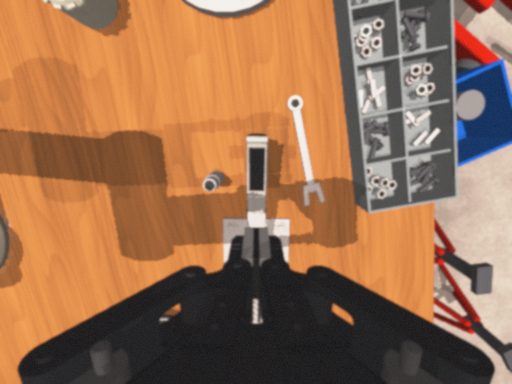

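The blade tip at scene px (303,473), the grip end at (305,535) and the wrist tip row of 137 all match q≈0 with the trigger released. The socket, bowl and other things look unmoved.

```bash
python3 -c "
from station import ctrl
ctrl.close_job()"
```

```text
the job is handed in; nothing more can be done
```

The hand-brake lever is fully off on its bottom stop and the trigger has sprung back. I handed the job in about 13 s into the 40 s allowed. No verdict was reported, and the joint angles below are my own estimates from the images and tool poses.

- **Press:** I pressed the trigger with the shut fingertips to about 6 N, nearly full travel. The lever was still at about 0.53 rad.
- **Swing:** With the trigger held down, I pushed the lever along its arc. At the checks on the way down the tool force was about 6 to 8 N.
- **Stop:** The force rose to about 21 N at the pose predicted for the lever on its stop, well under the 60 N limit. I then backed off about 230 mm.
- **Last checks:** The scene and wrist images both fit a lever angle of about 0 and a released trigger, to within about 3 pixels. The contact force was back to zero, and nothing else in view looked moved.
- **Disagreement:** My first position estimate from the top camera put the trigger blade about 4 mm off sideways. I corrected this from the wrist camera before touching it.

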